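# Third hand at the vacuum manifold: vent it, then hold the cover down for latching

### The arm

A 6-joint arm with a two-finger parallel gripper is mounted at the origin on the work surface. World frame = base frame: x ahead of the robot, y to its left, z up, the work surface at z = 0. Lengths are in mm, angles in degrees, forces in N, time in s.
With the tool pointing down it reaches from about 350 to 850 mm from the base axis. Payload 8.1 kg.
Tool frame: the origin (TCP) lies between the finger pads; the fingertips stand 19 mm ahead of it and the grasp point (between the pads) is the TCP (nose_length is the distance from the TCP to the fingertips, in mm); y points along the fingers, x is the direction in which the jaws open and shut, and the axes are right-handed (so a half turn about y gives the same grasp; the last joint's range is limited). The gripper opens to 85 mm and grips with 20 to 120 N. Pads are 22 mm wide; open, the fingers measure 114 mm over their backs; the gripper's body (76 mm by 85 mm) begins 54 mm behind the grasp point. The pads swing forward as they close: fully open they stand 13 mm farther back than shut.
Start: joints at [-69.752, 7.471, 85.268, -0, 87.261, -4.893], TCP at [254.932, -543.153, 250.292] pointing down, gripper open.
Joint ranges: [-169.43, 169.43], [-51.17, 129.36], [1.28, 143.12], [-76.62, 256.62], [0, 156.53], [-152.29, 152.29]. Speed limits (degrees/s): [136.94, 136.94, 159.86, 180, 180, 180].

### API

Orientations are given as [roll, pitch, yaw] about the fixed x, y, z axes, in that order (R = Rz(yaw) Ry(pitch) Rx(roll)).
In Python, from bench import sense, snapshot, camera_info, hand_in, nose_length gives the robot as it stands.
- The arm moves only by the tool arm_command, never from a script. Its argument "commands" is a list of rows, each a list of 3 entries, a list of its own where there are three numbers: the opening in per cent of the stroke, from 0 (shut) to 100 (fully open), then the shift along the world's x, y, z in units of 30 mm (1.0 is 30 mm), then the turn, a rotation vector about the world's x, y, z in degrees. A call has 1 to 5 rows; each row shifts and turns the pose as measured when the row begins; what a row does not reach is not made up. A row lasts 1/12 s, in which the tool goes at most 41.7 mm and 7.16 degrees, less where a joint would pass 70% of its speed; a pose out of reach is approached as far as the arm can. A call is refused whole if a number of a shift passes 1 or a number of a turn 7.16, either way. A call with a gripper value outside its range is refused whole. The fingers move at their own pace and stop on an object; "force" is the grip in N (left out, the last holds). Time passes only in rows, so rows that do not move let the fingers close. It gives the time, the measured TCP pose, the force and the opening at its end, in the units of the state.
- sense(): the state, without advancing time (a new reading comes with each control period).
- snapshot(name): name is "scene" or "top" or "wrist"; returns the picture (420x560x3 uint8, blue, green, red); there is no depth.
- camera_info(name): a dict with "fx", "fy", "cx", "cy" (pixels), "k1" (the pictures are not rectified: a ray, as slopes to the right and down, at radius r is drawn at 1 + k1 r^2 times it, then the intrinsics apply), "rvec" (rotation vector, rad) and "tvec" (3), from world to camera coordinates, as OpenCV has them; the wrist camera has in their place "hand_eye" (4x4, takes a point from camera to tool coordinates, whose origin is the TCP and whose axes are the tool frame's). Camera axes: x right, y down, z forward; pixel columns grow to the right and rows downward; lengths in mm; the calibration is good to about 2 mm. A picture is of the moment at which its call begins: read the wrist's pose just before it. camera_info takes no time and is no camera call.
- hand_in(): hands the job in, once; it reports no verdict.
The state is a dict: "time": time; "joint_pos": joint angles; "qd": joint speeds; "joint_efforts": joint torques, N m; "tool_pos": TCP position; "tcp_rot": TCP orientation; "ft_force": force on the tool from outside, world axes, zero at the start; "wrist_torque": the same for the moment, N m; "finger_gap": finger opening in mm.
Only numpy, scipy, OpenCV 4.12 (cv2) and the standard library are available. Lean on these libraries where they do the work, as an engineer would, in place of code of your own. Each camera call takes 0.05 s, during which the arm holds its last target. There are 200 camera calls.

### The job

First set the vent cock of the vacuum manifold half open (45 degrees, lever on the diagonal) so that trapped air can escape; then take the loose cover by its grip bar, lay it squarely on the manifold's gasket with its edges flush with the base all round, and press it down with a steady 12 N or so for a colleague who will close the latches. Keep pressing for at least 3 seconds and finish still pressing: do not let go or ease off at the end. Leave the vent cock half open and the tip box, tube rack and bottle where they stand.

Things in the scene. Friction and masses are not known exactly. Their poses are not given: they have to be found in the camera images.
- manifold: Vacuum manifold base, fixed to the bench: an open-topped aluminium box 130 (x) x 170 (y) x 60 high, with a soft rubber gasket frame on its rim. Origin: centre of its underside, on the bench. Its x axis runs along the short side; a brass pipe leaves the middle of its -x side to the upright brass vent cock, whose axis is at x = -120, y = 0.
- gasket: Rubber gasket frame on the manifold's rim, 126 x 166 outside, 12 wide; its origin is 14 mm below its top face, centred on the manifold. Unloaded its top is 70 mm above the bench. It is springy: under load it sinks straight down 1 mm per 2.5 N, to a hard stop at 8 mm (20 N). The cover's own weight counts in the load.
- valve (a joint): Vent cock angle in rad: 0 = closed (lever across the pipe, pointing to the manifold's +y), growing counter-clockwise seen from above to 1.571 = fully open (lever along the pipe, pointing to the manifold's -x, away from the box). Half open is 0.785. Stays where it is left; friction about 0.06 N m. Three dark marks on the steel disc under the lever show closed, half and open.
- valve_grip (a point): Point on the cock's upright axis in the middle of the lever's height, 93 mm above the bench. The lever is a black upright fin 12 wide and 24 tall (from 81 to 105 mm above the bench), reaching 50 mm from the axis on the pointing side and 22 mm on the other; pinch it across its 12 mm width from above, at the axis. The point's y axis points along the lever towards its tip.
- valve_tip (a point): Tip of the lever's long side, 50 mm from the axis, at mid height (93 mm).
- cover: Loose manifold cover, 0.16 to 0.26 kg: white plate 130 (x) x 170 (y) x 8 thick, the same outline as the base, with a grey grip bar standing on its middle: 60 long (along x), 16 wide (along y), its top 40 mm above the underside; low ports (5 tall) in two rows 68 mm either side of the bar. Origin: centre of its underside. Lies flat on the bench at the start; may go on either way round.
- cover_grip (a point): Middle of the grip bar, 26 mm above the cover's underside.
- tip_box: Bystander: yellow box of blue pipette tips, 85 x 122 x 71 high, origin under its centre. Leave alone.
- tube_rack: Bystander: red tube rack, 90 x 150 x 55 high, origin under its centre. Leave alone.
- bottle: Bystander: amber bottle, 60 diameter, 110 high, origin under its centre. Leave alone.
There are look-alikes about, which are no part of the job. There is more than one size of the cover; the job needs the smallest.

How it is judged:
By the outcome, as a careful person would: the job done as asked, in the order asked, and still so for the second after the job is handed in, while the arm keeps its last pose, push and grip.
It also fails if it takes over 72 s, if anything falls off the work surface, if the arm or the gripper's body presses on something with over 40 N, if the wrist force passes 120 N, or if a joint passes its speed limit or range.

## Working session

There is one attempt and no reset: what is moved stays moved. The work goes in short steps, Python scripts to look and compute and a tool call to move; the robot and the scene stay as the last step left them, time stands still between calls to the robot, and variables do not carry over. Pictures are saved under pics/ and viewed, about 8 in all and at most 12, crops included, and the job is handed in when it is done.

Besides the shell and the picture viewer there is one more tool, called after "Emit:" by a JSON object that holds its "name" and its "arguments", one argument or row to a line. arm_command: Moves the arm, as the interface text tells. Its arguments: {"type":"object","properties":{"commands":{"type":"array"},"force":{"type":"number"}},"required":["commands"]}

```bash
mkdir -p pics; ls
python3 - <<'E'
from bench import *
import cv2
for n in("scene","top"): cv2.imwrite(f"pics/{n}0.png",snapshot(n)); print(camera_info(n))
print(camera_info("wrist")); print(sense(), nose_length)
E
```

```text
pics
{'fx': 401.1671792512152, 'fy': 401.1671792512152, 'cx': 277.33572359710047, 'cy': 205.50121725850636, 'k1': -0.09242574587919737, 'rvec': array([ 1.45115898,  1.96759118, -0.91661051]), 'tvec': array([ 164.17199036, -267.09712995, 1741.06362853])}
{'fx': 433.3719159730749, 'fy': 433.3719159730749, 'cx': 275.3711896452468, 'cy': 208.48733531830848, 'k1': -0.08716546438249441, 'rvec': array([ 2.13517894, -2.17343507,  0.1108489 ]), 'tvec': array([  13.52739121,  540.52719464, 1479.56995723])}
{'fx': 306.47520288812393, 'fy': 306.47520288812393, 'cx': 280.6195750959239, 'cy': 211.90405610804416, 'k1': -0.037868070937900934, 'hand_eye': array([[ 9.99999835e-01,  3.35915822e-04,  4.66674567e-04,
        -7.09528022e-02],
       [-3.43052789e-04, -3.02795967e-01,  9.53055342e-01,
        -1.23747533e+02],
       [ 4.61453546e-04, -9.53055344e-01, -3.02795802e-01,
         7.70342726e+01],
       [ 0.00000000e+00,  0.00000000e+00,  0.00000000e+00,
         1.00000000e+00]])}
{'time': 0.1, 'joint_pos': array([-6.97513306e+01,  7.51224638e+00,  8.53227649e+01, -7.47498730e-04,
        8.72596705e+01, -4.89343690e+00]), 'qd': array([-0.03129331, -0.06398755, -0.10970526, -0.00031898,  0.00299093,
        0.05347289]), 'joint_efforts': array([ 2.89569194e-03, -5.70952427e+01, -5.01941013e+01, -3.25351675e-05,
        8.11773527e-03, -1.00432956e-04]), 'tool_pos': array([ 254.77503201, -542.724211  ,  249.33664139]), 'tcp_rot': array([-89.99266724,   0.09440032, -64.85785132]), 'ft_force': array([0.12126395, 0.23828205, 1.20479462]), 'wrist_torque': array([ 0.04674404, -0.01473678,  0.02222822]), 'finger_gap': 85.49081507144612} 19.0
```

View pics/top0.png

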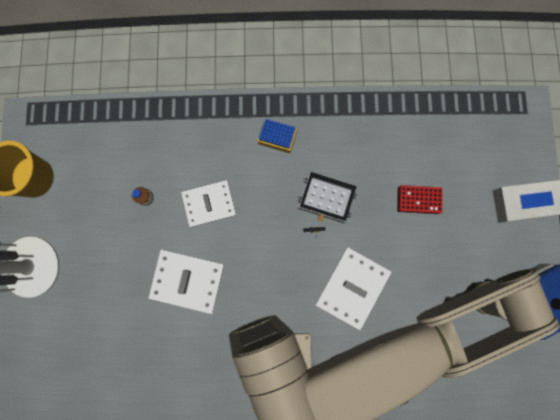

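View pics/scene0.png

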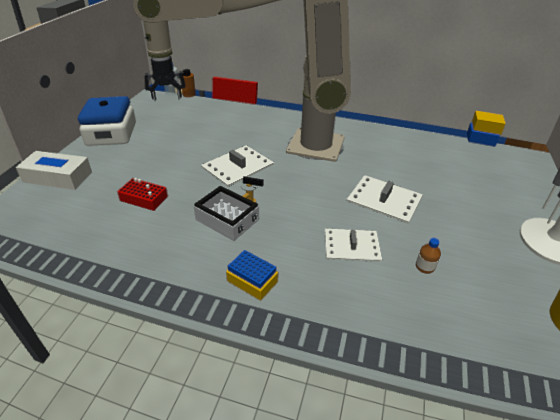

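Top view candidates: white plates with bars at (208,203) small, (186,282) large and (354,288) large. The manifold is at (328,197) with its lever at (315,230). By the description I choose the smallest plate at (208,203), and I'll check its size by measuring.

```bash
cat > h.py <<'E'
import cv2, numpy as np
from bench import *
from scipy.spatial.transform import Rotation as Ro
def cam(n, st=None):
    c=camera_info(n); K=np.array([[c['fx'],0,c['cx']],[0,c['fy'],c['cy']],[0,0,1]]); D=np.array([c['k1'],0,0,0.])
    if n=='wrist':
        H=np.array(c['hand_eye']); R=Ro.from_euler('xyz',st['tcp_rot'],degrees=True).as_matrix()
        Rw=R@H[:3,:3]; o=R@H[:3,3]+st['tool_pos']
    else:
        Rw=cv2.Rodrigues(c['rvec'])[0].T; o=-Rw@c['tvec']
    return K,D,Rw,o
def cast(C,px,z):
    K,D,Rw,o=C
    u=cv2.undistortPoints(np.array(px,float).reshape(-1,1,2),K,D).reshape(-1,2)
    d=np.c_[u,np.ones(len(u))]@Rw.T
    return (o+d*((z-o[2])/d[:,2])[:,None])[:,:2]
def proj(C,P):
    K,D,Rw,o=C; R=Rw.T
    return cv2.projectPoints(np.array(P,float).reshape(-1,1,3),cv2.Rodrigues(R)[0],-R@o,K,D)[0].reshape(-1,2)
def rects(C,mask,z,amin=60,roi=None):
    if roi:
        m=np.zeros_like(mask); x0,x1,y0,y1=roi; m[y0:y1,x0:x1]=mask[y0:y1,x0:x1]; mask=m
    out=[]
    for c in cv2.findContours(mask,cv2.RETR_EXTERNAL,cv2.CHAIN_APPROX_NONE)[0]:
        if cv2.contourArea(c)<amin: continue
        w=cast(C,c.reshape(-1,2),z).astype(np.float32)
        (cx,cy),(a,b),t=cv2.minAreaRect(w)
        if a>b: a,b,t=b,a,t+90   # a short, b long; t = direction of short side
        out.append((c.reshape(-1,2).mean(0).round(),np.round([cx,cy,a,b,(t+90)%180-90],1)))
    return out
E
python3 - <<'E'
from h import *
im=cv2.imread('pics/top0.png'); C=cam('top'); hsv=cv2.cvtColor(im,cv2.COLOR_BGR2HSV)
white=cv2.inRange(im,(175,175,175),(255,255,255))
print(C[3])
for r in rects(C,white,8,300,(120,420,150,340)): print('white',*r)
dark=cv2.inRange(im,(0,0,0),(60,60,60))
for r in rects(C,dark,70,30,(280,380,160,225)): print('gasket z70',*r)
for r in rects(C,dark,105,10,(290,340,222,245)): print('lever z105',*r)
for r in rects(C,dark,40,10,(195,220,190,215)): print('bar z40',*r)
cv2.imwrite('pics/c1.png',cv2.resize(im[150:350,120:420],None,fx=2.6,fy=2.6,interpolation=cv2.INTER_CUBIC))
E
```

```text
[ 364.03764567  -15.98482349 1532.54721779]
white [186. 282.] [292.9 323.9 174.9 229.2 -14. ]
white [353. 288.] [ 259.6 -262.7  175.1  230.3   59.5]
white [208. 203.] [567.8 244.9 128.7 169.4  13.8]
gasket z70 [328. 196.] [ 575.3 -176.3  124.   164.2  -19. ]
lever z105 [314. 229.] [ 459.9 -123.2    9.9   66.    -1.1]
```

View pics/c1.png

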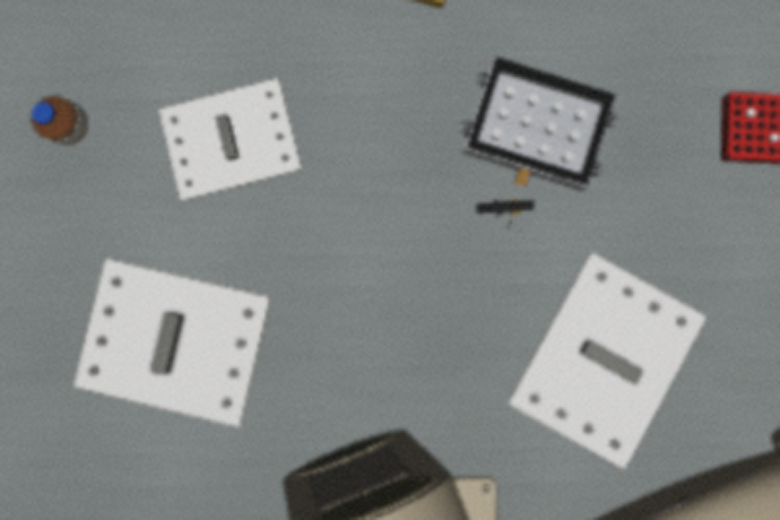

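The plate at (208,203) measures 129 x 169, so it is the right cover; the other two are 175 x 230. The lever points at about 89° world and the manifold's +y at 71°, so the valve is near 18°. I need about +26°. Moving above the cock now.

Emit:
{"name": "arm_command", "arguments": {
  "commands": [
    [50, [0.43, 0.85, 0], [0, 0, 4.3]],
    [50, [0.43, 0.85, 0], [0, 0, 4.3]],
    [50, [0.43, 0.85, 0], [0, 0, 4.3]],
    [50, [0.43, 0.85, 0], [0, 0, 4.3]],
    [50, [0.43, 0.85, 0], [0, 0, 4.3]]
  ],
  "force": 40
}}

```text
time: 0.52
tool_pos: [316.7, -413.6, 245.2]
tcp_rot: [-90.0, 0.4, -43.1]
ft_force: [-0.8, 0.1, 0.5]
finger_gap: 42.9
```

Emit:
{"name": "arm_command", "arguments": {
  "commands": [
    [50, [0.43, 0.85, 0], [0, 0, 4.3]],
    [50, [0.43, 0.85, 0], [0, 0, 4.3]],
    [50, [0.43, 0.85, 0], [0, 0, 4.3]],
    [50, [0.43, 0.85, 0], [0, 0, 4.3]],
    [50, [0.43, 0.85, 0], [0, 0, 4.3]]
  ]
}}

```text
time: 0.93
tool_pos: [382.0, -278.5, 242.6]
tcp_rot: [-89.9, 0.6, -20.5]
ft_force: [0.3, 0.2, -0.1]
finger_gap: 42.8
```

Emit:
{"name": "arm_command", "arguments": {
  "commands": [
    [50, [0.43, 0.85, 0], [0, 0, 4.3]],
    [50, [0.43, 0.85, 0], [0, 0, 4.3]],
    [50, [0.43, 0.85, 0], [0, 0, 4.3]],
    [50, [0.43, 0.85, 0], [0, 0, 4.3]],
    [50, [0, 0, 0], [0, 0, 0]]
  ]
}}

```text
time: 1.35
tool_pos: [435.5, -166.4, 240.8]
tcp_rot: [-89.8, 0.7, -2.0]
ft_force: [0.3, 0.1, 0.4]
finger_gap: 43.0
```

Run:
```python
from h import *
s=sense(); im=snapshot('wrist'); C=cam('wrist',s); np.save('s1.npy',s,allow_pickle=True)
cv2.imwrite('pics/w1.png',im)
print(s['tool_pos'],s['tcp_rot'],C[3]); print(proj(C,[[461.8,-137.2,105],[461.8,-87,105],[575,-176,70]]))
```

```text
[ 435.54353935 -166.42964139  240.84177062] [-89.7597194    0.70051435  -1.98654975] [439.48044406 -89.81813341 364.90280731]
[[312.51388659 173.22039164]
 [312.2070761  111.78778975]
 [422.71054459 202.14787206]]
```

View pics/w1.png

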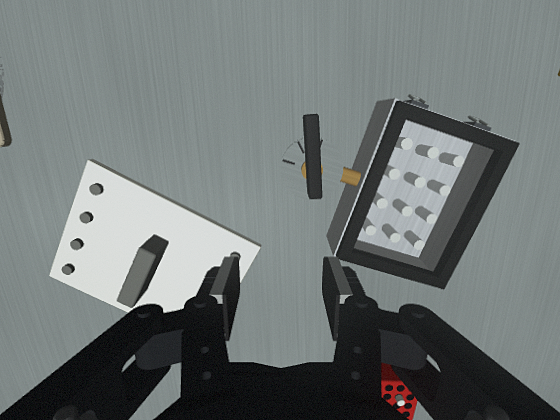

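Close view: lever from (311,115) to (315,198), tip up in the picture; gasket corners at about (398,101), (519,144), (444,288) and (338,258). I'll measure these.

Run:
```python
from h import *
s=np.load('s1.npy',allow_pickle=True).item(); C=cam('wrist',s); im=cv2.imread('pics/w1.png')
dark=cv2.inRange(im,(0,0,0),(62,62,62))
for r in rects(C,dark,105,200,(297,328,105,205)): print('lever',*r)
g=cv2.morphologyEx(cv2.inRange(im,(0,0,0),(50,50,50)),cv2.MORPH_OPEN,np.ones((5,5)))
for r in rects(C,g,70,500,(330,530,90,295)): print('gasket',*r); 
p=cast(C,[[398,101],[519,144],[444,288],[338,258]],70); print(p, p.mean(0))
a=(p[1]-p[0]+p[2]-p[3]); print(np.degrees(np.arctan2(a[1],a[0])))
p=cast(C,[[304,116],[318,115],[321,197],[308,198]],105); print(p)
```

```text
lever [313. 155.] [ 463.  -124.    15.    70.9    2.7]
gasket [369. 257.] [ 528.9 -232.5   30.3   77.5   70.5]
gasket [468. 210.] [ 611.9 -189.6   51.2  164.6  -19.5]
[[ 542.98244473  -79.42799089]
 [ 662.9169404  -120.7676565 ]
 [ 609.32628523 -275.08088685]
 [ 491.47162096 -234.82237187]] [ 576.67432283 -177.52472653]
-18.939836571915524
[[ 455.12666413  -90.06136206]
 [ 466.47714396  -89.64432521]
 [ 469.13408841 -158.41399953]
 [ 457.76823407 -158.97189682]]
```

Emit:
{"name": "arm_command", "arguments": {
  "commands": [
    [50, [0.45, 0.46, 0], [0, 0, 2.1]],
    [50, [0.45, 0.46, 0], [0, 0, 2.1]],
    [50, [0, 0, -1], [0, 0, 0]],
    [50, [0, 0, -1], [0, 0, 0]],
    [50, [0, 0, -0.5], [0, 0, 0]]
  ]
}}

```text
time: 1.82
tool_pos: [464.4, -143.1, 167.9]
tcp_rot: [-90.2, 0.3, 1.9]
ft_force: [0.3, 0.6, -0.7]
finger_gap: 42.6
```

Emit:
{"name": "arm_command", "arguments": {
  "commands": [
    [50, [0, 0, 0], [0, 0, 0]]
  ]
}}

```text
time: 1.9
tool_pos: [462.0, -143.1, 164.0]
tcp_rot: [-90.1, 0.7, 1.8]
ft_force: [-0.7, 1.1, -0.2]
finger_gap: 42.8
```

Emit:
{"name": "arm_command", "arguments": {
  "commands": [
    [50, [0.02, 0.14, -0.8], [0, 0, 0]],
    [50, [0, 0, -0.8], [0, 0, 0]],
    [50, [0, 0, -0.4], [0, 0, 0]],
    [50, [0, 0, 0], [0, 0, 0]]
  ]
}}

```text
time: 2.23
tool_pos: [462.1, -142.4, 104.2]
tcp_rot: [-90.1, 0.6, 1.4]
ft_force: [0.0, -0.6, -0.3]
finger_gap: 42.5
```

Emit:
{"name": "arm_command", "arguments": {
  "commands": [
    [50, [0.02, 0.12, -0.15], [0, 0, 0.6]],
    [10, [0, 0, 0], [0, 0, 0]],
    [10, [0, 0, 0], [0, 0, 0]],
    [10, [0, 0, 0], [0, 0, 0]],
    [10, [0, 0, 0], [0, 0, 0]]
  ],
  "force": 40
}}

```text
time: 2.65
tool_pos: [463.8, -140.3, 102.9]
tcp_rot: [-90.2, 0.5, 1.9]
ft_force: [2.4, -1.3, -13.1]
finger_gap: 10.8
```

Emit:
{"name": "arm_command", "arguments": {
  "commands": [
    [10, [0, 0, 0], [0, 0, 5]],
    [10, [0, 0, 0], [0, 0, 5]],
    [10, [0, 0, 0], [0, 0, 5]],
    [10, [0, 0, 0], [0, 0, 5]],
    [10, [0, 0, 0], [0, 0, 3]]
  ]
}}

```text
time: 3.07
tool_pos: [464.7, -140.0, 102.9]
tcp_rot: [-90.3, 0.4, 25.8]
ft_force: [1.7, -0.6, -6.6]
finger_gap: 10.8
```

Emit:
{"name": "arm_command", "arguments": {
  "commands": [
    [10, [0, 0, 0], [0, 0, 0]]
  ]
}}

```text
time: 3.15
tool_pos: [464.6, -140.0, 102.9]
tcp_rot: [-90.3, 0.4, 26.0]
ft_force: [0.2, -0.6, -7.1]
finger_gap: 11.4
```

Emit:
{"name": "arm_command", "arguments": {
  "commands": [
    [50, [0, 0, 0], [0, 0, 0]],
    [50, [0, 0, 0], [0, 0, 0]],
    [50, [0, 0, 0], [0, 0, 0]],
    [50, [0, 0, 1], [0, 0, 0]],
    [50, [0, 0, 1], [0, 0, 0]]
  ]
}}

```text
time: 3.57
tool_pos: [461.8, -138.8, 160.3]
tcp_rot: [-89.9, 0.7, 25.5]
ft_force: [1.3, -1.7, 1.3]
finger_gap: 42.8
```

Emit:
{"name": "arm_command", "arguments": {
  "commands": [
    [50, [0, 0, 1], [0, 0, 0]],
    [50, [0, -0.6, 1], [0, 0, 0]],
    [50, [0, -0.6, 0.8], [0, 0, 0]],
    [50, [0, 0, 0], [0, 0, 0]],
    [50, [0, 0, 0], [0, 0, 0]]
  ]
}}

```text
time: 3.98
tool_pos: [464.4, -176.8, 258.2]
tcp_rot: [-90.5, 0.2, 25.2]
ft_force: [-0.0, 0.3, -0.8]
finger_gap: 43.1
```

Run:
```python
from h import *
s=sense(); im=snapshot('wrist'); C=cam('wrist',s); np.save('s2.npy',s,allow_pickle=True)
cv2.imwrite('pics/w2.png',im); x,y=proj(C,[[463,-139,105]])[0].astype(int); print(x,y,s['tool_pos'],s['tcp_rot'])
dark=cv2.inRange(im,(0,0,0),(62,62,62))
for r in rects(C,dark,105,200,(x-60,x+50,y-80,y+50)): print('lever',*r)
```

```text
298 162 [ 464.39752173 -176.78700061  258.20510706] [-90.52974658   0.19775399  25.24288564]
lever [334. 199.] [ 509.9 -156.    12.2   40.6  -19. ]
lever [298. 144.] [ 456.8 -125.5   11.8   70.9   25.9]
```

View pics/w2.png

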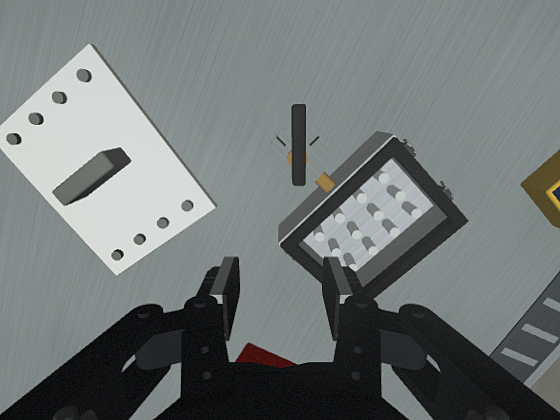

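The lever is at 115.9° world, which puts the valve at 44.9°, with the marks symmetric on either side of it. Next, the cover.

Emit:
{"name": "arm_command", "arguments": {
  "commands": [
    [70, [0.23, 0.94, 0], [0, 0, 5.3]],
    [70, [0.23, 0.94, 0], [0, 0, 5.3]],
    [70, [0.23, 0.94, 0], [0, 0, 5.3]],
    [70, [0.23, 0.94, 0], [0, 0, 5.3]],
    [70, [0.23, 0.94, 0], [0, 0, 5.3]]
  ]
}}

```text
time: 4.45
tool_pos: [496.7, -34.0, 253.5]
tcp_rot: [-90.4, 0.4, 52.0]
ft_force: [0.3, -0.2, -0.6]
finger_gap: 59.6
```

Emit:
{"name": "arm_command", "arguments": {
  "commands": [
    [70, [0.23, 0.94, 0], [0, 0, 5.3]],
    [70, [0.23, 0.94, 0], [0, 0, 5.3]],
    [70, [0.23, 0.94, 0], [0, 0, 5.3]],
    [70, [0.23, 0.94, 0], [0, 0, 5.3]],
    [70, [0.23, 0.94, 0], [0, 0, 5.3]]
  ]
}}

```text
time: 4.87
tool_pos: [527.4, 117.1, 245.6]
tcp_rot: [-89.8, 0.6, 79.8]
ft_force: [0.4, -0.8, 0.3]
finger_gap: 59.7
```

Emit:
{"name": "arm_command", "arguments": {
  "commands": [
    [70, [0.23, 0.94, 0], [0, 0, 5.3]],
    [70, [0.23, 0.94, 0], [0, 0, 5.3]],
    [70, [0.23, 0.94, 0], [0, 0, 5.3]],
    [70, [0.23, 0.94, 0], [0, 0, 5.3]],
    [70, [0, 0, 0], [0, 0, 0]]
  ]
}}

```text
time: 5.28
tool_pos: [550.1, 242.8, 236.4]
tcp_rot: [-89.2, 0.6, 102.7]
ft_force: [0.5, -0.7, -0.5]
finger_gap: 59.9
```

Run:
```python
from h import *
s=sense(); im=snapshot('wrist'); C=cam('wrist',s); np.save('s3.npy',s,allow_pickle=True)
cv2.imwrite('pics/w3.png',im); print(s['tool_pos'],s['tcp_rot'])
w=cv2.inRange(im,(165,165,165),(255,255,255))
for r in rects(C,w,8,3000): print('cover',*r)
```

```text
[550.06579996 242.8010829  236.35959714] [-89.1520964    0.56314936 102.69409536]
cover [280. 198.] [568.3 243.2 128.4 169.3  13.7]
cover [418.  25.] [375.2 339.6  93.3 227.7  13.8]
```

View pics/w3.png

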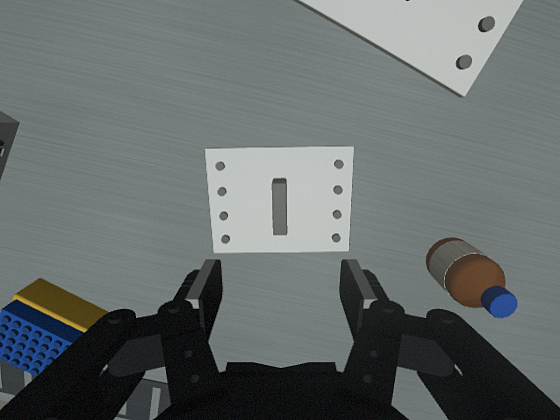

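Emit:
{"name": "arm_command", "arguments": {
  "commands": [
    [70, [0.6, 0.03, 0], [0.7, -0.7, 1.0]],
    [70, [0, 0, -1], [0, 0, 0]],
    [70, [0, 0, -1], [0, 0, 0]],
    [70, [0, 0, -1], [0, 0, 0]],
    [70, [0, 0, -1], [0, 0, 0]]
  ]
}}

```text
time: 5.75
tool_pos: [569.3, 242.4, 116.7]
tcp_rot: [-90.5, 0.1, 103.1]
ft_force: [0.4, 0.0, -0.1]
finger_gap: 59.7
```

Emit:
{"name": "arm_command", "arguments": {
  "commands": [
    [70, [0, 0, 0], [0, 0, 0]]
  ]
}}

```text
time: 5.83
tool_pos: [564.2, 240.0, 108.4]
tcp_rot: [-89.7, 0.2, 103.0]
ft_force: [-1.0, -0.4, -1.6]
finger_gap: 60.0
```

Need +4, +3.5 and −77, with a +0.7° turn.

Emit:
{"name": "arm_command", "arguments": {
  "commands": [
    [70, [0.13, 0.1, -0.9], [0, 0, 0.7]],
    [70, [0, 0, -0.9], [0, 0, 0]],
    [70, [0, 0, -0.4], [0, 0, 0]],
    [70, [0, 0, 0], [0, 0, 0]],
    [70, [0, 0, 0], [0, 0, 0]]
  ]
}}

```text
time: 6.25
tool_pos: [566.7, 240.1, 42.4]
tcp_rot: [-89.5, 0.3, 103.3]
ft_force: [0.5, -0.5, 0.6]
finger_gap: 60.1
```

Emit:
{"name": "arm_command", "arguments": {
  "commands": [
    [70, [0.07, 0.12, -0.35], [0.4, -0.4, 0.4]],
    [70, [0.05, 0.05, 0], [0, 0, 0]],
    [70, [0, 0, 0], [0, 0, 0]]
  ]
}}

```text
time: 6.5
tool_pos: [573.5, 246.3, 36.4]
tcp_rot: [-90.4, -0.1, 103.7]
ft_force: [0.4, -0.4, 0.8]
finger_gap: 59.7
```

Emit:
{"name": "arm_command", "arguments": {
  "commands": [
    [70, [-0.1, -0.06, -0.1], [0, 0, 0]],
    [70, [0, 0, 0], [0, 0, 0]]
  ]
}}

```text
time: 6.67
tool_pos: [571.8, 245.1, 35.4]
tcp_rot: [-90.6, -0.1, 103.7]
ft_force: [-0.3, -0.6, 0.1]
finger_gap: 59.8
```

Emit:
{"name": "arm_command", "arguments": {
  "commands": [
    [70, [-0.15, -0.05, -0.2], [-0.1, 0.5, 0]],
    [70, [0, 0, 0], [0, 0, 0]],
    [0, [0, 0, 0], [0, 0, 0]],
    [0, [0, 0, 0], [0, 0, 0]],
    [0, [0, 0, 0], [0, 0, 0]]
  ],
  "force": 80
}}

```text
time: 7.08
tool_pos: [567.4, 243.7, 30.2]
tcp_rot: [-90.2, -0.1, 103.7]
ft_force: [-0.1, -0.2, -0.7]
finger_gap: 24.1
```

Emit:
{"name": "arm_command", "arguments": {
  "commands": [
    [0, [0, 0, 0], [0, 0, 0]],
    [0, [0, 0, 0], [0, 0, 0]]
  ]
}}

```text
time: 7.25
tool_pos: [567.6, 243.7, 30.6]
tcp_rot: [-90.2, -0.1, 103.7]
ft_force: [-1.1, 0.4, -2.0]
finger_gap: 14.9
```

Emit:
{"name": "arm_command", "arguments": {
  "commands": [
    [0, [0, 0, 0.5], [0, 0, 0]],
    [0, [0, 0, 1], [0, 0, 0]],
    [0, [0, 0, 1], [0, 0, 0]],
    [0, [0, 0, 1], [0, 0, 0]],
    [0, [0, 0, 1], [0, 0, 0]]
  ]
}}

```text
time: 7.67
tool_pos: [557.8, 240.4, 156.5]
tcp_rot: [-88.8, 0.0, 103.7]
ft_force: [1.0, -0.1, -2.7]
finger_gap: 14.7
```

Emit:
{"name": "arm_command", "arguments": {
  "commands": [
    [0, [0, -0.4, 0.5], [0, 0, -1]],
    [0, [0, -0.78, 0], [0, 0, -1.8]],
    [0, [0, -0.78, 0], [0, 0, -1.8]],
    [0, [0, -0.78, 0], [0, 0, -1.8]],
    [0, [0, -0.78, 0], [0, 0, -1.8]]
  ]
}}

```text
time: 8.08
tool_pos: [560.8, 137.6, 182.1]
tcp_rot: [-89.6, -0.2, 95.7]
ft_force: [-0.1, 0.1, -2.7]
finger_gap: 14.9
```

Emit:
{"name": "arm_command", "arguments": {
  "commands": [
    [0, [0, -0.78, 0.05], [0, 0, -1.8]],
    [0, [0, -0.78, 0.05], [0, 0, -1.8]],
    [0, [0, -0.78, 0.05], [0, 0, -1.8]],
    [0, [0, -0.78, 0.05], [0, 0, -1.8]],
    [0, [0, -0.78, 0.05], [0, 0, -1.8]]
  ]
}}

```text
time: 8.5
tool_pos: [558.4, 15.3, 187.6]
tcp_rot: [-89.4, -0.2, 86.2]
ft_force: [0.2, -0.5, -2.0]
finger_gap: 15.0
```

Emit:
{"name": "arm_command", "arguments": {
  "commands": [
    [0, [0.07, -0.72, 0], [0, 0, -1.7]],
    [0, [0.07, -0.72, 0], [0, 0, -1.7]],
    [0, [0.07, -0.72, 0], [0, 0, -1.7]],
    [0, [0.07, -0.72, 0], [0, 0, -1.7]],
    [0, [0.07, -0.72, 0], [0, 0, -1.7]]
  ]
}}

```text
time: 8.92
tool_pos: [566.8, -98.6, 185.7]
tcp_rot: [-89.2, -0.2, 77.3]
ft_force: [0.7, -0.3, -2.0]
finger_gap: 14.8
```

Emit:
{"name": "arm_command", "arguments": {
  "commands": [
    [0, [0.07, -0.72, 0], [0, 0, -1.7]],
    [0, [0.07, -0.72, 0], [0, 0, -1.7]],
    [0, [0.07, -0.72, 0], [0, 0, -1.7]],
    [0, [0, 0, 0], [0, 0, 0]],
    [0, [0, 0, 0], [0, 0, 0]]
  ]
}}

```text
time: 9.33
tool_pos: [571.1, -171.0, 182.8]
tcp_rot: [-89.0, -0.1, 71.5]
ft_force: [-1.1, 0.6, -2.1]
finger_gap: 14.8
```

Run:
```python
from h import *
s=sense(); im=snapshot('wrist'); C=cam('wrist',s); np.save('s4.npy',s,allow_pickle=True)
cv2.imwrite('pics/w4.png',im); print(s['tool_pos'],s['tcp_rot'],s['ft_force'])
w=cv2.inRange(im,(165,165,165),(255,255,255))
for r in rects(C,w,s['tool_pos'][2]-22.5,3000): print('cover',*r)
```

```text
[ 571.13138153 -170.96034657  182.7677706 ] [-88.97185763  -0.10316658  71.52860779] [-1.10218601  0.63257166 -2.11150745]
cover [280. 225.] [ 558.9 -167.1  102.   169.9  -18.5]
cover [61. 18.] [ 426.5 -218.9   20.9   64.1  -30.3]
```

View pics/w4.png

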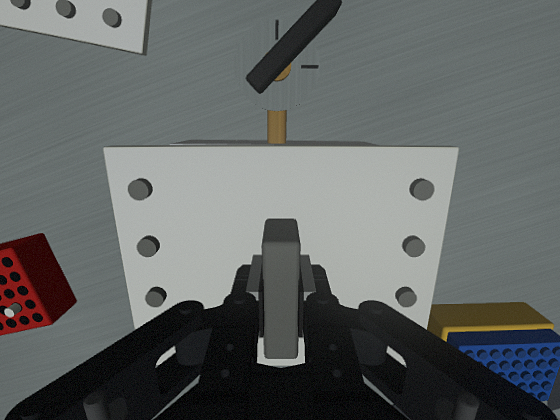

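Run:
```python
from h import *
s=np.load('s4.npy',allow_pickle=True).item(); C=cam('wrist',s)
zt=s['tool_pos'][2]-22.6
# near edge lies on cam side; tilt 1.2deg => edge height shift +-1.4
for dz in (-1.4,0,1.4):
    p=cast(C,[[105,147],[458,147]],zt+dz); m=p.mean(0); d=p[0]-p[1]
    a=np.radians(s['tcp_rot'][2]-90); ex=np.array([np.cos(a),np.sin(a)]); ey=np.array([-ex[1],ex[0]])
    v=m-s['tool_pos'][:2]; print(p.round(1).tolist(),np.linalg.norm(d).round(1),'x',(v@ex).round(1),'y',(v@ey).round(1),'dir',np.degrees(np.arctan2(d[1],d[0])).round(2),s['tcp_rot'][2])
p=cast(C,[[278,126]],0); print(C[3])
```

```text
[[483.7, -231.5], [537.8, -69.4]] 170.9 x -63.8 y 0.3 dir -108.45 71.52860779192049
[[483.8, -230.7], [537.4, -70.1]] 169.3 x -63.9 y 0.3 dir -108.45 71.52860779192049
[[484.0, -230.0], [537.1, -70.9]] 167.7 x -64.0 y 0.3 dir -108.45 71.52860779192049
[ 499.65477799 -147.43427795  307.88160738]
```

Emit:
{"name": "arm_command", "arguments": {
  "commands": [
    [0, [0.13, -0.2, -0.6], [-0.4, -1.1, -0.4]],
    [0, [0, 0, -0.6], [0, 0, 0]],
    [0, [0, 0, -0.5], [0, 0, 0]],
    [0, [0, 0, -0.3], [0, 0, 0]],
    [0, [0, 0, 0], [0, 0, 0]]
  ]
}}

```text
time: 9.8
tool_pos: [575.4, -173.2, 121.3]
tcp_rot: [-90.3, -0.1, 71.4]
ft_force: [-1.0, 1.2, -2.5]
finger_gap: 14.4
```

Emit:
{"name": "arm_command", "arguments": {
  "commands": [
    [0, [0, 0, 0], [0, 0, 0]]
  ]
}}

```text
time: 9.88
tool_pos: [575.1, -172.3, 120.9]
tcp_rot: [-90.2, -0.1, 71.5]
ft_force: [0.3, 0.2, -2.0]
finger_gap: 14.6
```

Emit:
{"name": "arm_command", "arguments": {
  "commands": [
    [0, [0.02, -0.17, -0.5], [0, 0, -0.6]],
    [0, [0, 0, 0], [0, 0, 0]],
    [0, [0, 0, 0], [0, 0, 0]]
  ]
}}

```text
time: 10.13
tool_pos: [577.2, -176.3, 108.6]
tcp_rot: [-90.3, -0.1, 71.0]
ft_force: [0.4, 0.5, -1.9]
finger_gap: 14.7
```

Run:
```python
from h import *
s=sense(); im=snapshot('wrist'); np.save('s5.npy',s,allow_pickle=True)
a=snapshot('scene'); b=snapshot('top'); cv2.imwrite('pics/w5.png',im); cv2.imwrite('pics/sc5.png',a); cv2.imwrite('pics/t5.png',b)
print(s['tool_pos'],s['tcp_rot'],s['ft_force'])
A=cv2.resize(a[170:250,180:280],(400,320),interpolation=2); B=cv2.resize(b[160:240,280:380],(400,320),interpolation=2)
W=cv2.resize(im[60:240,60:500],(800,327)) 
cv2.imwrite('pics/v5.png',np.vstack([W[:280],np.hstack([A,B])]))
```

```text
[ 577.24410209 -176.2956432   108.56087313] [-90.34424009  -0.13023375  71.02296887] [ 0.40839487  0.49280516 -1.86564226]
```

View pics/v5.png

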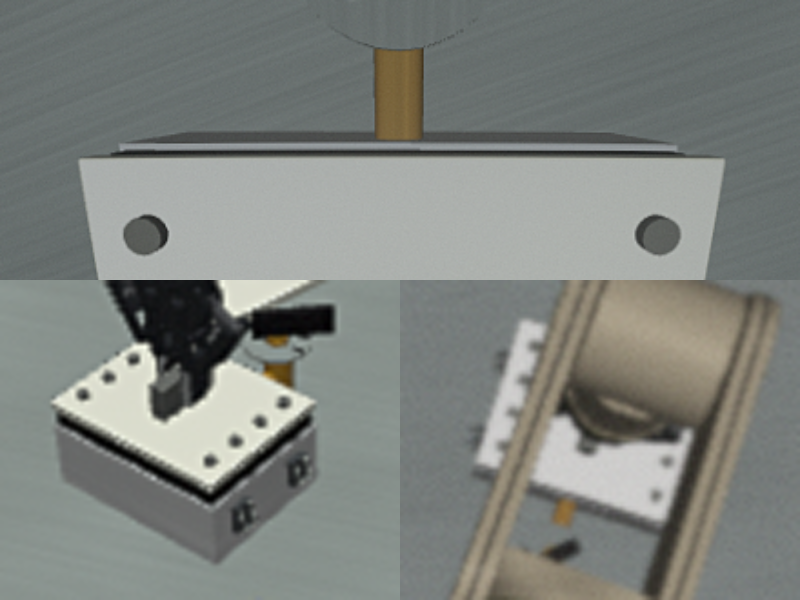

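Wrist crop: the cover's near edge runs (79,157) to (724,157), and the base rim line (120,146) to (678,146) is nearly parallel and centred with it. The pipe is at x≈399. I'll compute the remaining offsets.

Run:
```python
from h import *
s=np.load('s5.npy',allow_pickle=True).item(); C=cam('wrist',s)
f=lambda L:[[60+x/(800/440),60+y/(327/180)] for x,y in L]
a=np.radians(71.0-90); ex=np.array([np.cos(a),np.sin(a)]); ey=np.array([-ex[1],ex[0]])
def show(n,L,z):
    p=cast(C,f(L),z); m=p.mean(0)-s['tool_pos'][:2]; d=p[0]-p[1]
    print(n,'len',np.linalg.norm(d).round(1),'x',(m@ex).round(2),'y',(m@ey).round(2),'dir',(np.degrees(np.arctan2(d[1],d[0]))%180).round(2))
zt=s['tool_pos'][2]-30.6
show('cover top',[(79,157),(724,157)],zt+8)
for z in(57,58,60,62): show(f'rim z{z}',[(119,146),(679,146)],z); show(f'rim upper z{z}',[(119,143.5),(679,143.5)],z)
im=cv2.imread('pics/w5.png'); print(im[125:156,200].mean(1).round())
g=cv2.cvtColor(im,cv2.COLOR_BGR2GRAY); print(g[140,115:135],g[140,425:440]); print(g[150,98:112],g[150,450:465])
```

```text
cover top len 168.3 x -63.75 y -0.03 dir 71.04
rim z57 len 173.6 x -64.12 y -0.77 dir 71.04
rim upper z57 len 173.4 x -64.88 y -0.77 dir 71.04
rim z58 len 172.6 x -64.2 y -0.76 dir 71.04
rim upper z58 len 172.4 x -64.96 y -0.76 dir 71.04
rim z60 len 170.6 x -64.36 y -0.76 dir 71.04
rim upper z60 len 170.4 x -65.11 y -0.76 dir 71.04
rim z62 len 168.7 x -64.53 y -0.76 dir 71.04
rim upper z62 len 168.4 x -65.26 y -0.76 dir 71.04
[108. 110. 111. 114. 115. 113. 114.  88.  73.  77.  74.  74.  70.  98.
 155. 152. 145. 109.  31.  49.  73. 118. 176. 171. 174. 176. 175. 173.
 174. 171. 174.]
[109 112 105 108 110 109 111 110 113 107 126 151 149 150 150 148 152 150
 153 147] [147 143 141 141 143 140 143 125 107 107 103 106 103 103 105]
[111 110 111 106 108 143 176 176 175 175 175 172 174 174] [169 172 170 171 171 172 174 169 141 108 108 113 107 111 112]
```

Emit:
{"name": "arm_command", "arguments": {
  "commands": [
    [0, [-0.06, -0.01, -0.15], [0, 0, 0]],
    [0, [0, 0, 0], [0, 0, 0]],
    [0, [0, 0, 0], [0, 0, 0]]
  ]
}}

```text
time: 10.53
tool_pos: [576.3, -176.9, 105.9]
tcp_rot: [-90.5, -0.1, 71.0]
ft_force: [0.5, 0.4, -2.2]
finger_gap: 14.7
```

Emit:
{"name": "arm_command", "arguments": {
  "commands": [
    [0, [-0.04, 0.01, -0.1], [0.1, 0.3, 0]],
    [0, [0, 0, -0.05], [0, 0, 0]],
    [0, [0, 0, 0], [0, 0, 0]]
  ]
}}

```text
time: 10.78
tool_pos: [575.2, -176.7, 101.6]
tcp_rot: [-90.2, -0.1, 71.0]
ft_force: [0.0, 0.3, -2.7]
finger_gap: 14.7
```

Emit:
{"name": "arm_command", "arguments": {
  "commands": [
    [0, [0, 0, -0.1], [0, 0, 0]],
    [0, [0, 0, 0], [0, 0, 0]]
  ]
}}

```text
time: 10.95
tool_pos: [575.4, -176.8, 98.7]
tcp_rot: [-90.3, -0.1, 71.0]
ft_force: [-2.4, 0.2, 1.2]
finger_gap: 14.7
```

Emit:
{"name": "arm_command", "arguments": {
  "commands": [
    [0, [0, 0, -0.08], [0, 0, 0]],
    [0, [0, 0, 0], [0, 0, 0]]
  ]
}}

```text
time: 11.12
tool_pos: [575.8, -176.9, 97.3]
tcp_rot: [-90.3, -0.1, 71.0]
ft_force: [-3.8, 1.8, 5.3]
finger_gap: 14.8
```

Emit:
{"name": "arm_command", "arguments": {
  "commands": [
    [0, [-0.02, 0, -0.09], [0, 0, 0]],
    [0, [0, 0, 0], [0, 0, 0]]
  ]
}}

```text
time: 11.28
tool_pos: [575.9, -177.0, 96.4]
tcp_rot: [-90.4, -0.1, 71.1]
ft_force: [-5.4, 1.3, 6.8]
finger_gap: 14.8
```

Emit:
{"name": "arm_command", "arguments": {
  "commands": [
    [0, [-0.01, 0, -0.05], [0, 0, 0]],
    [0, [0, 0, 0], [0, 0, 0]]
  ]
}}

```text
time: 11.45
tool_pos: [576.0, -177.0, 96.8]
tcp_rot: [-90.4, -0.1, 71.1]
ft_force: [-3.6, 2.0, 5.5]
finger_gap: 14.7
```

Emit:
{"name": "arm_command", "arguments": {
  "commands": [
    [0, [-0.02, 0, -0.1], [0, 0, 0]],
    [0, [-0.02, 0, -0.1], [0, 0, 0]],
    [0, [-0.02, 0, -0.1], [0, 0, 0]]
  ]
}}

```text
time: 11.7
tool_pos: [576.1, -177.1, 92.8]
tcp_rot: [-90.7, -0.1, 71.1]
ft_force: [-7.1, 3.3, 16.8]
finger_gap: 14.3
```

Emit:
{"name": "arm_command", "arguments": {
  "commands": [
    [0, [-0.05, 0.02, 0.05], [0.1, 0.3, 0]]
  ]
}}

```text
time: 11.78
tool_pos: [576.0, -177.0, 96.0]
tcp_rot: [-90.6, -0.1, 71.1]
ft_force: [3.9, -1.5, 7.0]
finger_gap: 15.0
```

Emit:
{"name": "arm_command", "arguments": {
  "commands": [
    [0, [-0.04, 0.02, 0], [0.1, 0.2, 0]]
  ]
}}

```text
time: 11.87
tool_pos: [576.0, -177.0, 97.9]
tcp_rot: [-90.5, -0.1, 71.1]
ft_force: [0.1, -0.8, 2.7]
finger_gap: 14.5
```

Emit:
{"name": "arm_command", "arguments": {
  "commands": [
    [0, [-0.02, 0, -0.1], [0, 0.1, 0]],
    [0, [-0.01, 0, -0.05], [0, 0, 0]],
    [0, [-0.01, 0, -0.05], [0, 0, 0]]
  ]
}}

```text
time: 12.12
tool_pos: [576.3, -177.2, 95.7]
tcp_rot: [-90.6, -0.1, 71.1]
ft_force: [-3.9, 1.3, 8.9]
finger_gap: 15.0
```

Emit:
{"name": "arm_command", "arguments": {
  "commands": [
    [0, [-0.01, 0, -0.05], [0, 0, 0]],
    [0, [-0.01, 0, -0.05], [0, 0, 0]]
  ]
}}

```text
time: 12.28
tool_pos: [576.3, -177.2, 95.1]
tcp_rot: [-90.7, -0.1, 71.1]
ft_force: [-4.6, 2.2, 9.9]
finger_gap: 14.7
```

Emit:
{"name": "arm_command", "arguments": {
  "commands": [
    [0, [-0.02, 0, -0.06], [0, 0, 0]],
    [0, [-0.02, 0, -0.06], [0, 0, 0]]
  ]
}}

```text
time: 12.45
tool_pos: [576.2, -177.2, 94.6]
tcp_rot: [-90.8, -0.2, 71.1]
ft_force: [-3.2, 2.5, 11.0]
finger_gap: 14.6
```

Run:
```python
from h import *
s=sense(); im=snapshot('wrist'); np.save('s6.npy',s,allow_pickle=True); s2=sense(); sc=snapshot('scene')
cv2.imwrite('pics/w6.png',im); cv2.imwrite('pics/sc6.png',sc)
print(s['tool_pos'],s['tcp_rot'],s['ft_force'],s['wrist_torque'],s2['ft_force'],s2['tool_pos'])
W=cv2.resize(im[110:180,80:480],(800,140),interpolation=2); A=cv2.resize(sc[180:250,180:280],(640,448),interpolation=2)
cv2.imwrite('pics/v6.png',np.vstack([W,cv2.copyMakeBorder(A,0,0,0,160,0)]))
```

```text
[ 576.24666433 -177.19572238   94.58807829] [-90.8141302   -0.15404425  71.10161716] [-3.20440046  2.49162581 11.02336611] [ 0.50506902  1.24849754 -0.0603522 ] [-3.60259505  3.34391632 11.26846774] [ 576.21744238 -177.18286269   94.56475648]
```

View pics/v6.png

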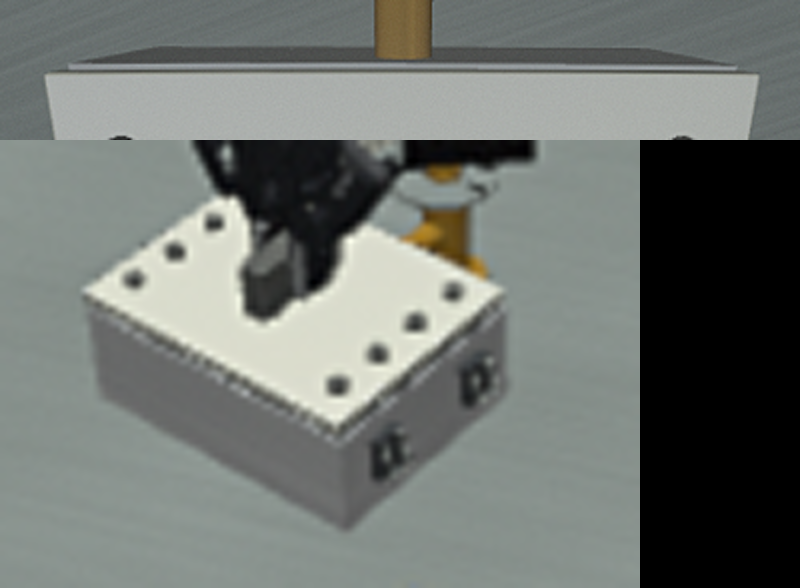

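Run:
```python
from h import *
s=np.load('s6.npy',allow_pickle=True).item(); C=cam('wrist',s)
f=lambda L:[[80+x/2,110+y/2] for x,y in L]
a=np.radians(-19.); ex=np.array([np.cos(a),np.sin(a)]); ey=np.array([-ex[1],ex[0]])
def show(n,L,z):
    p=cast(C,f(L),z); m=p.mean(0)-[576,-177]; d=p[0]-p[1]
    print(n,np.linalg.norm(d).round(1),'x',(m@ex).round(2),'y',(m@ey).round(2),(np.degrees(np.arctan2(d[1],d[0]))%180).round(2))
for z in(71.5,72.5): show('cover',[(46,73),(759,73)],z)
show('rim',[(68,64.5),(738,64.5)],60); show('rim',[(68,66),(738,66)],60)
im=cv2.imread('pics/w6.png'); print(im[130:152,200].mean(1).round())
```

```text
cover 169.2 x -63.24 y 0.02 71.12
cover 168.0 x -63.34 y 0.02 71.12
rim 170.5 x -64.08 y 0.19 71.12
rim 170.7 x -63.71 y 0.19 71.12
[117. 114. 112.  93.  72.  78.  76.  78.  77.  78.  77. 108. 155. 147.
 119.  86. 136. 171. 175. 172. 172. 169.]
```

Emit:
{"name": "arm_command", "arguments": {
  "commands": [
    [0, [-0.02, 0, -0.06], [0, 0.05, 0]],
    [0, [-0.02, 0, -0.06], [0, 0.05, 0]],
    [0, [-0.02, 0, -0.06], [0, 0.05, 0]],
    [0, [-0.02, 0, -0.06], [0, 0.05, 0]],
    [0, [-0.02, 0, -0.06], [0, 0.05, 0]]
  ]
}}

```text
time: 12.97
tool_pos: [576.2, -177.2, 94.3]
tcp_rot: [-90.9, -0.1, 71.1]
ft_force: [-3.9, 2.8, 12.9]
finger_gap: 14.5
```

Emit:
{"name": "arm_command", "arguments": {
  "commands": [
    [0, [-0.02, -0.01, -0.05], [0.02, 0.08, 0]],
    [0, [-0.02, -0.01, -0.05], [0.02, 0.08, 0]],
    [0, [-0.02, -0.01, -0.05], [0.02, 0.08, 0]],
    [0, [-0.02, -0.01, -0.05], [0.02, 0.08, 0]],
    [0, [-0.02, -0.01, -0.05], [0.02, 0.08, 0]]
  ]
}}

```text
time: 13.38
tool_pos: [576.2, -177.2, 95.0]
tcp_rot: [-90.8, -0.3, 71.2]
ft_force: [-3.2, 4.5, 10.9]
finger_gap: 14.6
```

Emit:
{"name": "arm_command", "arguments": {
  "commands": [
    [0, [-0.02, -0.01, -0.05], [0.02, 0.08, 0]],
    [0, [-0.02, -0.01, -0.05], [0.02, 0.08, 0]],
    [0, [-0.02, -0.01, -0.05], [0.02, 0.08, 0]],
    [0, [-0.02, -0.01, -0.05], [0.02, 0.08, 0]],
    [0, [-0.02, -0.01, -0.05], [0.02, 0.08, 0]]
  ]
}}

```text
time: 13.8
tool_pos: [576.2, -177.2, 95.1]
tcp_rot: [-90.7, -0.4, 71.2]
ft_force: [-3.2, 4.5, 9.9]
finger_gap: 14.9
```

Emit:
{"name": "arm_command", "arguments": {
  "commands": [
    [0, [-0.02, 0.01, -0.06], [0, 0.05, 0]],
    [0, [-0.02, 0.01, -0.06], [0, 0.05, 0]],
    [0, [-0.02, 0.01, -0.06], [0, 0.05, 0]],
    [0, [-0.02, 0.01, -0.06], [0, 0.05, 0]],
    [0, [-0.02, 0.01, -0.06], [0, 0.05, 0]]
  ]
}}

```text
time: 14.22
tool_pos: [576.2, -177.2, 94.5]
tcp_rot: [-90.9, -0.2, 71.2]
ft_force: [-4.2, 1.6, 11.8]
finger_gap: 14.8
```

Emit:
{"name": "arm_command", "arguments": {
  "commands": [
    [0, [-0.02, 0.01, -0.06], [0, 0.05, 0]],
    [0, [-0.02, 0.01, -0.06], [0, 0.05, 0]],
    [0, [-0.02, 0.01, -0.06], [0, 0.05, 0]],
    [0, [-0.02, 0.01, -0.06], [0, 0.05, 0]],
    [0, [-0.02, 0.01, -0.06], [0, 0.05, 0]]
  ]
}}

```text
time: 14.63
tool_pos: [576.2, -177.2, 94.5]
tcp_rot: [-91.1, -0.1, 71.1]
ft_force: [-3.7, 1.5, 11.5]
finger_gap: 14.7
```

Steady at about 11.7 N. Camera calls hold the last target, so I'll use them to time and log the hold.

Run:
```python
from h import *
F=[]
for i in range(80):
    im=snapshot('wrist'); s=sense(); F.append(s['ft_force'][2])
print(s['time'],np.round(F[::8],1),min(F),max(F),s['tool_pos'],s['tcp_rot'],s['finger_gap'])
C=cam('wrist',s); cv2.imwrite('pics/w7.png',im); cv2.imwrite('pics/sc7.png',snapshot('scene'))
W=cv2.resize(im[0:180,80:480],(800,360)); cv2.imwrite('pics/v7.png',W)
```

```text
18.6333 [11.1 12.2 12.6 11.4 11.1 12.3 11.3 11.6 12.6 11.5] 10.969509847764416 12.884478729713702 [ 576.22095317 -177.15351592   94.49199617] [-9.10576133e+01 -8.00652697e-02  7.11474656e+01] 14.556674671115282
```

View pics/v7.png

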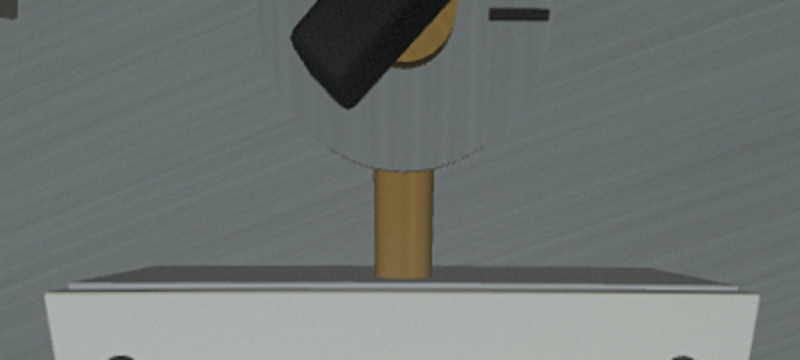

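The lever is still on the diagonal, at (370,45) in the crop. The cover edge at y≈293 is parallel to the base rim and centred on it. The force held at 11–12.9 N for 4 s, so I'm handing in.

```bash
python3 -c "
from bench import *
print(hand_in()); "
```

```text
the job is handed in; nothing more can be done
None
```

I set the vent cock half open, laid the smallest cover on the gasket and pressed it down, and the arm was still gripping and pressing when I handed the job in at about 18.7 s.

- **Vent cock:** it measured 44.9° after I set it. The last wrist picture showed it still on the diagonal.
- **Cover:** it measured 129 × 169 mm, against 175 × 230 mm for the two look-alikes. After pressing, its edge on the vent-cock side was within about 1 mm of the base edge and parallel to it. I did not measure the other three edges separately; the scene picture showed them flush.
- **Press:** the wrist force held at 11.0–12.9 N for the last 4 s.

While I was building up the press, the force briefly reached about 17 N and fell back to about 3 N before settling. At the end there was a side force of about 4 N and a tool tilt of about 1°. The arm never went near the tip box, tube rack or bottle, but I made no final position check on them.

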